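# Right the fallen sensor module and hold the spring probe on its contact

## Task

One of the three square sensor modules in the lane on the blue mat has tipped over: stand it upright, foot down, centred on the empty yellow square between its two neighbours, and let go of it. Then take the red spring probe from its stand and hold it upright with its tip on the brass spot in the middle of that module's top, pressed down gently until the spring plunger is about half way in. Finish while still holding the probe there, and leave the two neighbouring modules, the steel canister and the black hub alone.

Things in the scene. Friction and masses are not known exactly. Their poses are not given: they have to be found in the camera images.
- mat: Fixed blue mat, 380 (own x) x 270 (own y) x 3 mm thick; origin at the centre of its underside, z up. The lane runs along its x axis on the line y = -40 mm, with three 58 mm square outlines at x = -105, 0 and +105 mm: white, yellow (empty), white.
- place (a point): Centre of the empty yellow square outline, on the mat's upper surface (3 mm above the table); axes as the mat's.
- module: The fallen sensor module, a loose dark steel block 42 x 42 x 95 mm, 0.2 to 0.42 kg, aluminium band round its foot end, yellow ring with a brass disc on its top end. It lies on the mat on one long side, foot near the yellow square and top towards the mat's +y side. Origin at its centre. Own x axis runs along its 95 mm length from foot to top.
- module_center (a point): Centre of the fallen module; own x axis points from its foot (47.5 mm away) to its top (47.5 mm away). Upright on the mat this point is 50.5 mm above the table.
- spot (a point): Centre of the brass spot (17 mm across, in a 28 mm yellow ring) on the top end of the fallen module; own x axis points out of that face.
- near_unit: Neighbour module of the same make standing upright on the white square nearest the robot, 42 x 42 x 95 mm, loose; origin at the centre of its foot. Not to be disturbed.
- far_unit: Neighbour module of the same make standing upright on the white square farthest from the robot, 42 x 42 x 95 mm, loose; origin at the centre of its foot. Not to be disturbed.
- probe: Red spring probe, loose, 0.12 kg, standing tip down in its stand: round red handle 22 mm across and 80 mm long, below it a black collar 34 mm across and 8 mm high, a steel nose 14 mm across and 45 mm long, and a thin brass plunger that ends 120 mm below the handle's centre when out. Origin at the handle's centre; own z axis points from the tip up along the handle.
- probe_grip (a point): Centre of the probe's red handle, where to grip it (22 mm across; handle reaches 40 mm above and below). In the stand it is 128 mm above the table. Own z axis points away from the tip.
- tip (a point): End of the probe's brass plunger (8 mm ball), 120 mm below the handle's centre when out; it moves up with the plunger.
- plunger (a joint): How far the probe's spring plunger is pushed in: 0 out, 0.014 m fully in. Its spring gives 0.6 N as it starts to move and 0.3 N more per mm, so 2.7 N half way.
- stand: Fixed black probe stand, block 75 x 75 x 80 mm high with an upright 18 mm hole right through its middle; the probe's collar rests on top with 72 mm of the probe below, so lift it straight up by more than 72 mm. Origin at the centre of its underside.
- canister: Bystander: loose upright steel canister, 60 mm across, 100 mm high; origin at the centre of its underside. Leave alone.
- hub: Bystander: loose black hub box, 50 x 100 x 22 mm; origin at the centre of its underside. Leave alone.
There are look-alikes about, which are no part of the job. What is shaped like the probe but green is not meant.

How it is judged:
By the outcome, as a careful person would: the job done as asked, in the order asked, and still so for the second after the job is handed in, while the arm keeps its last pose, push and grip.
It also fails if it takes over 64 s, if anything falls off the work surface, if the arm or the gripper's body presses on something with over 40 N, if the wrist force passes 120 N, or if a joint passes its speed limit or range.

## Robot

A 7-joint arm with a two-finger parallel gripper is mounted at the origin on the work surface. World frame = base frame: x ahead of the robot, y to its left, z up, the work surface at z = 0. Lengths are in m, angles in rad, forces in N, time in s.
With the tool pointing down it reaches from about 0.4 to 0.9 m from the base axis. Payload 5.6 kg.
Tool frame: the origin (TCP) lies midway between the tips of the shut fingers; the grasp point (between the pads) lies 19 mm behind it; z points along the fingers, y is the line along which they close (so a half turn about z gives the same grasp; the last joint's range is limited). The gripper opens to 92 mm and grips with 3 to 60 N. Pads are 20 mm wide; open, the fingers measure 128 mm over their backs; the gripper's body (75 mm by 189 mm) begins 69 mm behind the grasp point.
Start: joints at [1.229, 0.468, -0.012, 1.603, 0.006, 1.071, -0.056], TCP at [0.191, -0.621, 0.215] pointing down, gripper open.
Joint ranges: [-2.53, 2.53], [-0.31, 2.02], [-1.57, 1.55], [0.28, 2.44], [-1.29, 4.43], [0.15, 1.84], [-2.92, 2.92]. Speed limits (rad/s): [2.57, 2.57, 3.14, 3.14, 3.14, 3.14, 3.14].

## Interface

Orientations are given as a 3x3 rotation matrix whose columns are the frame's x, y, z axes.
In Python, from station import env, effector, solver, viewer, workorder, search_frame, tip_of gives the robot as it stands. Calls block until the motion is done:
- env.reach(position, orientation): joint-space move of the TCP to a pose.
- env.movel(position, frame=None, rate=0.15): straight line of the TCP; frame=None keeps the orientation; rate is the mean speed in m/s.
- env.goto_joints(angles): joint-space move.
- effector.release() and effector.grasp(squeeze=None): open the fingers fully, or close them until they stop; squeeze is the grip in N (None keeps the last).
- env.pause(seconds).
- solver.inverse_kinematics(position, orientation): joint angles nearest the present ones, or None.
- env.sense(): the state.
- viewer.read_camera(name): name is "scene" or "top"; returns (picture, depth): 420x560x3 uint8, red, green, blue; 420x560 float32, m along the optical axis (not along the pixel's ray), 0 where there is no reading.
- viewer.camera_info(name): a dict with "intrinsics" (3x3 intrinsics, pixels), "dist_coeffs" ([k1, k2, p1, p2, k3] as OpenCV has them; the pictures are not rectified), "eye" and "rotation" of the camera in the world. Camera axes: x right, y up, looking along -z (the intrinsics and any distortion apply to the point x, -y, -z); pixel columns grow to the right and rows downward; lengths in m; the calibration is good to about 2 mm. A picture is of the moment at which its call begins. camera_info takes no time and is no camera call.
A pose or a line that the arm cannot do raises env.PlanningError and nothing moves.
- workorder.finish_job(): hands the job in; it is judged then, once.
Trained networks look in the newest picture that a camera, given by its name, has taken for a name from the list of things; names that differ only in an ending like _2 or _b are one class to them, and where a whole thing is asked for, a point or a joint stands for the part that bears it (a point fixed in the world has none). Each returns a list of dicts, best first, with "score" (0 to 1); they miss things now and then, are a little off and sometimes report something else, mostly with a low value. They report only what shows in the picture. A call takes as long as a camera call. They do not tell look-alikes from the thing itself.
- search_frame(camera, name): "at" ([x, y, z] in m, in world coordinates, good to about 4 mm: the middle of the surface that is visible of it).
- tip_of(camera, name): "at" ([x, y, z] in m, in world coordinates, good to about 4 mm: a listed point, or the origin of a listed thing).
The state is a dict: "t": time; "joint_positions": joint angles; "joint_velocities": joint speeds; "tau": joint torques, N m; "ee_pos": TCP position; "tcp_rot": TCP orientation; "wrist_force": force on the tool from outside, world axes, zero at the start; "moment": the same for the moment, N m; "gripper_width": finger opening in m; "grasp_force": force on a finger pad.
Only numpy, scipy, OpenCV 4.12 (cv2) and the standard library are available. Lean on these libraries where they do the work, as an engineer would, in place of code of your own. Each camera call takes 0.05 s, during which the arm holds its last target. There are 200 camera calls.

## Working session

There is one attempt and no reset: what is moved stays moved. The work goes in short steps, each a Python script; the robot and the scene stay as the last script left them, time stands still between calls to the robot, and variables do not carry over. Pictures are saved under pics/ and viewed, at most 10 in all, crops included, and the job is handed in when it is done.

```bash
ls; mkdir -p pics
python3 - <<'E'
from station import env, viewer, search_frame, tip_of
import cv2, numpy as np
for c in ("scene","top"):
    p,d=viewer.read_camera(c); cv2.imwrite(f"pics/{c}0.png",p[:,:,::-1]); np.savez(f"{c}0.npz",p=p,d=d)
    i=viewer.camera_info(c); print(c,i["eye"],np.round(i["rotation"],3).tolist(),i["intrinsics"].tolist(),i["dist_coeffs"])
    for n in ("module_center","spot","place","near_unit","far_unit","probe_grip","stand","canister","hub","mat"):
        print(c,n,[(np.round(r["at"],3).tolist(),round(r["score"],2)) for r in tip_of(c,n)[:4]])
print(env.sense())
E
```

```text
pics
scene [1.11613594 0.13404829 0.55191606] [[-0.33, -0.549, 0.768], [0.944, -0.208, 0.257], [0.019, 0.81, 0.586]] [[401.7667018897536, 0.0, 277.83722888967003], [0.0, 401.7667018897536, 213.5738324114971], [0.0, 0.0, 1.0]] [-0.07187761  0.          0.          0.          0.        ]
scene module_center [([0.551, 0.178, 0.021], 0.88), ([0.449, -0.304, -0.0], 0.16)]
scene spot [([0.553, 0.223, 0.03], 0.75)]
scene place [([0.564, 0.105, 0.009], 0.85), ([0.669, 0.107, 0.003], 0.59)]
scene near_unit [([0.455, 0.105, 0.002], 0.81), ([0.646, -0.183, -0.001], 0.23)]
scene far_unit [([0.666, 0.11, 0.002], 0.76)]
scene probe_grip [([0.399, -0.197, 0.121], 0.59), ([0.448, -0.3, 0.129], 0.55)]
scene stand [([0.445, -0.302, -0.007], 0.73), ([0.563, 0.148, -0.002], 0.45), ([0.452, 0.102, 0.004], 0.22)]
scene canister [([0.687, -0.328, 0.0], 0.61)]
scene hub [([0.648, -0.184, -0.002], 0.9)]
scene mat [([0.561, 0.144, -0.004], 0.87)]
top [ 0.4116567  -0.04935448  0.94596486] [[0.022, 0.987, -0.158], [-1.0, 0.021, -0.003], [0.001, 0.158, 0.987]] [[379.5020112880146, 0.0, 277.2353378717434], [0.0,
[... 779 characters left out ...]
, 'joint_velocities': array([-0.00081537,  0.00175534,  0.00099129,  0.00042093, -0.00016956,
        0.00132345,  0.00046582]), 'tau': array([ 1.46102670e-04, -5.20435238e+01, -1.25452958e-02, -2.44060993e+01,
       -5.66549320e-02,  1.12718446e-02,  1.24542706e-05]), 'ee_pos': array([ 0.19129468, -0.62121554,  0.21456755]), 'tcp_rot': array([[ 9.55712368e-01,  2.94302343e-01, -3.18466965e-05],
       [ 2.94302343e-01, -9.55712368e-01,  2.03847773e-06],
       [-2.98363529e-05, -1.13207558e-05, -9.99999999e-01]]), 'wrist_force': array([-0.69197111, -0.57464575, -0.22840273]), 'moment': array([ 0.00773007, -0.006211  ,  0.01332085]), 'grasp_force': 0.0, 'gripper_width': 0.09177205423935662}
```

View pics/scene0.png

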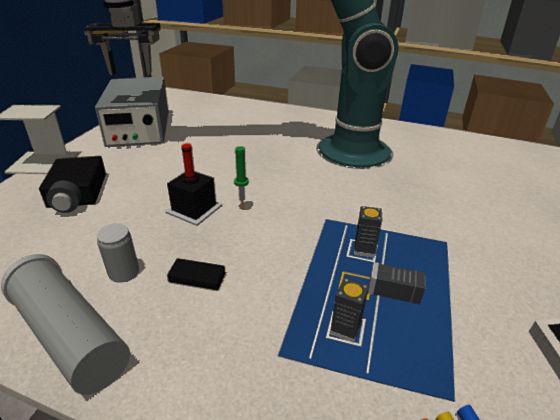

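View pics/top0.png

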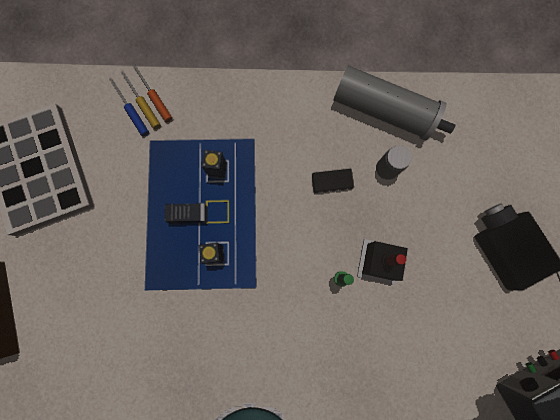

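Candidates for the probe are the red one (scene 188,160; top 401,259) and the green look-alike (scene 241,165; top 343,279); I choose red. Candidates for the module are the lying one (scene 398,283; top 186,212) and the two upright neighbours (scene 370,230 and 349,305; top 212,253 and 213,160); I choose the lying one. Next I measure its yaw and the mat, and check in a crop.

```bash
cat > h.py <<'E'
from station import env, effector, solver, viewer, workorder, search_frame, tip_of
import numpy as np, cv2
from scipy.spatial.transform import Rotation as R
def cloud(c,p=None,d=None):
    if d is None: p,d=viewer.read_camera(c)
    i=viewer.camera_info(c); h,w=d.shape
    u,v=np.meshgrid(np.arange(w),np.arange(h))
    n=cv2.undistortPoints(np.stack([u,v],-1).reshape(-1,1,2).astype(np.float64),i["intrinsics"],i["dist_coeffs"]).reshape(h,w,2)
    P=np.stack([n[...,0]*d,-n[...,1]*d,-d],-1)@np.asarray(i["rotation"]).T+i["eye"]
    P[d<=0]=np.nan
    return p,P
def rect(Q):
    r=cv2.minAreaRect(Q.astype(np.float32)*1000); return np.round(r[0],1),np.round(r[1],1),round(r[2],2)
def project(c,X):
    i=viewer.camera_info(c); q=(np.atleast_2d(X)-i["eye"])@np.asarray(i["rotation"])
    return cv2.projectPoints(q*[1,-1,-1],np.zeros(3),np.zeros(3),i["intrinsics"],i["dist_coeffs"])[0].reshape(-1,2)
E
python3 - <<'E'
from h import *
crops=[]
for c in ("scene","top"):
    z=np.load(f"{c}0.npz"); p,P=cloud(c,z["p"],z["d"]); x,y,h=P[...,0],P[...,1],P[...,2]
    hsv=cv2.cvtColor(p,cv2.COLOR_RGB2HSV).astype(int); H,S,V=hsv[...,0],hsv[...,1],hsv[...,2]
    blue=(H>100)&(H<125)&(S>130)&(abs(h)<.015)&(x>.3)&(x<.8)&(y>0)&(y<.35)
    print(c,"mat",rect(P[blue][:,:2]),np.median(h[blue]))
    m=(h>.03)&(h<.06)&(abs(x-.553)<.04)&(y>.115)&(y<.245)
    t=m&(abs(h-np.nanmedian(h[m]))<.006); print("module top face",np.nanmedian(h[m]),t.sum(),rect(P[t][:,:2]),P[t].mean(0), "ylim",np.percentile(y[t],[1,99]))
    yel=(H>18)&(H<32)&(S>120)&(V>90)
    s=yel&(h<.012)&(abs(x-.56)<.05)&(abs(y-.1)<.05); print("yellow sq",rect(P[s][:,:2]),s.sum())
    for nx in(.457,.67):
        k=(h>.088)&(h<.11)&(abs(x-nx)<.04)&(abs(y-.105)<.04); print("nb",rect(P[k][:,:2]),P[k].mean(0))
    red=((H<8)|(H>172))&(S>150)&(abs(x-.447)<.05)&(abs(y+.3)<.05)&(h>.085); print("red",P[red].mean(0),np.nanmin(h[red]),np.nanmax(h[red]),"top",P[red&(h>.16)].mean(0),red.sum())
    for X in ((.447,-.3,.128),(.553,.17,.045)):
        u,v=project(c,X)[0].astype(int); crops.append(cv2.resize(p[max(v-50,0):v+50,u-60:u+60],(360,300),interpolation=cv2.INTER_CUBIC))
im=np.vstack([np.hstack(crops[:2]),np.hstack(crops[2:])]); cv2.imwrite("pics/crop.png",im[:,:,::-1])
# IK feasibility of tilts
for a in (30,40,45,50,60):
    r=[]
    for pos,t in (((.553,.176,.024),-a),((.564,.107,.0505),90-a)):
        for s in (1,-1):
            # down tool: z=-Z, y=+-X
            M=np.array([[0,s,0],[s,0,0],[0,0,-1.]]); T=R.from_euler('x',t,degrees=True).as_matrix()@M
            q=solver.inverse_kinematics(np.array(pos)+.019*T[:,2],T); r.append(None if q is None else np.round(q,2).tolist())
    print(a,r)
E
```

```text
scene mat (array([578.6, 148.2]), array([413.5, 278.2]), 3.34) 0.0034217314274498367
module top face 0.04492729490607944 976 (array([554.3, 177.1]), array([45.1, 94.7]), 2.5) [0.55662366 0.17761077 0.04494604] ylim [0.13065368 0.22388326]
yellow sq (array([562.6, 104.4]), array([60.5, 57.4]), 5.15) 82
nb (array([455.4, 103.8]), array([44.1, 41.7]), 9.6) [0.46068769 0.10444597 0.09721731]
nb (array([670.8, 108.6]), array([42.6, 44.2]), 84.54) [0.67480756 0.10864216 0.09721636]
red [ 0.45390766 -0.29588896  0.13020542] 0.08720121983055912 0.1711511911966654 top [ 0.45212424 -0.29683518  0.16653954] 291
top mat (array([587.9, 168.8]), array([435.7, 313.6]), 2.52) 0.0030237371443067596
module top face 0.04483190290352579 718 (array([551.2, 177.1]), array([42.7, 96.9]), 2.87) [0.55080379 0.17681286 0.04489877] ylim [0.1289239  0.22488702]
yellow sq (array([562.3, 104.9]), array([56.5, 56. ]), 2.57) 80
nb (array([453.2, 102.7]), array([41.7, 41.8]), 8.19) [0.4530073  0.10202937 0.09801806]
nb (array([667.9, 106.8]), array([41.8, 42.1]), 84.51) [0.66680719 0.10643443 0.09738496]
red [ 0.445
[... 343 characters left out ...]
, -1.32], [0.03, 1.25, -1.12, 1.62, 1.33, 1.82, 1.7], [0.69, 0.94, -0.69, 1.86, -0.49, 0.72, 0.59], [0.28, 0.79, -0.14, 1.89, -1.0, 0.96, -2.16]]
45 [[-0.22, 1.04, -0.68, 1.6, 1.05, 1.58, -1.34], [-0.1, 1.15, -0.9, 1.59, 1.2, 1.73, 1.73], [0.65, 0.89, -0.67, 1.87, -0.44, 0.68, 0.51], [0.25, 0.75, -0.15, 1.9, -0.94, 0.88, -2.24]]
50 [[-0.26, 1.08, -0.66, 1.56, 1.07, 1.66, -1.36], [-0.13, 1.19, -0.9, 1.55, 1.23, 1.82, 1.72], [0.6, 0.84, -0.65, 1.89, -0.38, 0.65, 0.42], [0.23, 0.72, -0.16, 1.91, -0.87, 0.82, -2.33]]
60 [[-0.34, 1.15, -0.61, 1.49, 1.09, 1.8, -1.37], [-0.43, 1.1, -0.45, 1.5, 0.99, 1.7, 1.82], [0.49, 0.76, -0.61, 1.9, -0.21, 0.6, 0.19], [0.15, 0.66, -0.16, 1.92, -0.7, 0.7, -2.55]]
```

View pics/crop.png

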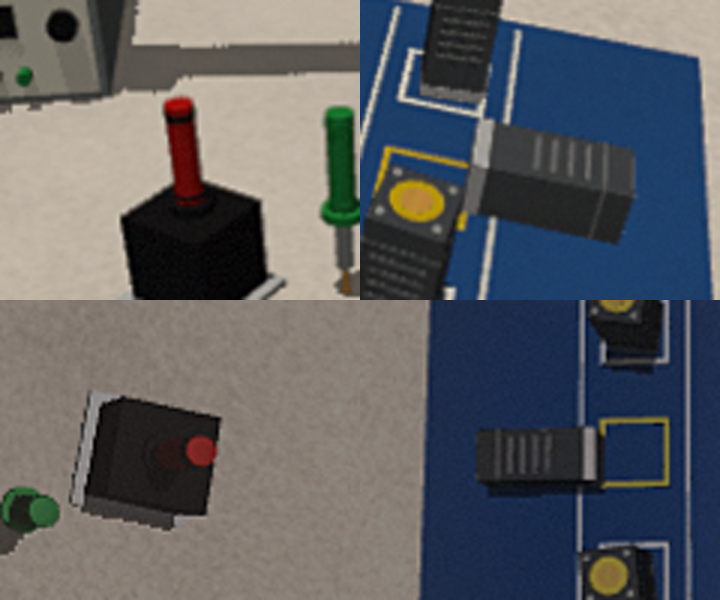

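The crops confirm the choice: the red probe stands in the black stand (upper left crop, 180,150), with the green one beside it. The fallen module's foot band is next to the yellow square (lower right crop, 590,455). Now I refine the mat pose and grasp the module at 45°.

```bash
cat >> h.py <<'E'
def tool(psi,tilt):  # closing axis along (cos psi, sin psi); tilt deg about it, 0 = down, + = points to +y
    T=R.from_euler('x',tilt,degrees=True).as_matrix()@np.array([[0,1,0],[1,0,0],[0,0,-1.]])
    return R.from_euler('z',psi,degrees=True).as_matrix()@T
def tcp(g,T): return np.asarray(g)+.019*T[:,2]
def st():
    s=env.sense(); print("t",round(s["t"],1),"p",np.round(s["ee_pos"],4),"F",np.round(s["wrist_force"],2),"w",round(s["gripper_width"],4),"gf",round(s["grasp_force"],1)); return s
E
python3 - <<'E'
from h import *
for c in ("scene","top"):
    z=np.load(f"{c}0.npz"); p,P=cloud(c,z["p"],z["d"]); x,y,h=P[...,0],P[...,1],P[...,2]
    hsv=cv2.cvtColor(p,cv2.COLOR_RGB2HSV).astype(int)
    for y0 in (.07,.09,.125,.145):pass
    w=(hsv[...,1]<70)&(hsv[...,2]>120)&(abs(h-.003)<.008)&(x>.40)&(x<.73)
    for lo,hi in ((.045,.072),(.138,.165)):
        k=w&(y>lo)&(y<hi)
        if k.sum()>10: a=np.polyfit(x[k],y[k],1); print(c,"line",k.sum(),"yaw",np.degrees(np.arctan(a[0])),"y at .563",np.polyval(a,.563))
psi=2.7; T0=tool(psi,-45); r=np.radians(psi); u=np.array([-np.sin(r),np.cos(r),0])
g=np.array([.5525,.177,.024])+.010*u+[0,0,.005]
env.movel([.25,-.55,.38],rate=.3); env.reach([.5,.05,.4],tool(psi,0)); st()
env.reach(tcp(g,T0)-.11*T0[:,2],T0); st()
env.movel(tcp(g,T0),rate=.12); s=st()
print(np.abs(s["ee_pos"]-tcp(g,T0)))
p,d=viewer.read_camera("scene"); cv2.imwrite("pics/pre.png",cv2.resize(p[200:400,250:530],(784,560))[:,:,::-1])
E
```

```text
scene line 311 yaw 1.8879436158567946 y at .563 0.060652702338324524
scene line 278 yaw 2.108062419984119 y at .563 0.14905915398073213
top line 125 yaw 1.6329119172089972 y at .563 0.06025917554566867
top line 78 yaw 2.2951090172323654 y at .563 0.1491662018088671
t 4.2 p [0.5003 0.0487 0.3998] F [-0.05  1.03 -0.75] w 0.0919 gf 0.0
t 5.6 p [0.5505 0.2499 0.0946] F [ 0.67 -0.34  1.02] w 0.0917 gf 0.0
t 6.7 p [0.5528 0.1747 0.016 ] F [ 0.27  0.22 -0.1 ] w 0.0916 gf 0.0
[0.00015722 0.00109029 0.00043101]
```

View pics/pre.png

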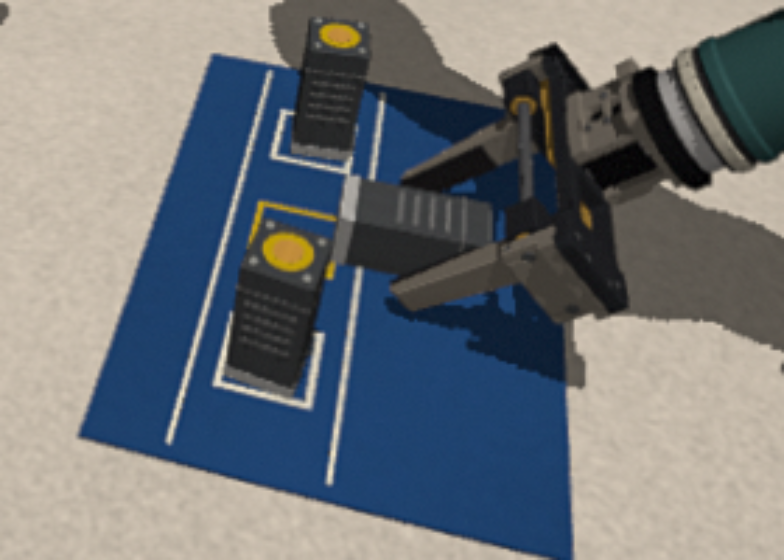

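The view shows the fingers straddling the fallen module cleanly (tips near 395,300 and 405,185), clear of both neighbours. I grip, lift, turn it upright and lower it.

Run:
```python
from h import *
effector.grasp(30); s=st()
T0=s["tcp_rot"]; p0=s["ee_pos"]
env.movel(p0+[0,0,.09],rate=.15); st()
T1=tool(2.0,45); r=np.radians(2.0); u=np.array([-np.sin(r),np.cos(r),0])
c=np.array([.563,.105,.0505]); g=c+[0,0,.010]-.005*u
up=tcp(g,T1)
env.movel(up+[0,0,.05],frame=T1,rate=.06); st()
env.pause(.2); st()
p,P=cloud("scene"); cv2.imwrite("pics/up.png",cv2.resize(p[150:400,220:500],(728,650)[:2])[:600,:,::-1])
h=P[...,2]; x,y=P[...,0],P[...,1]
k=(h>.12)&(h<.17)&(abs(x-.563)<.045)&(abs(y-.105)<.045)
hsv=cv2.cvtColor(p,cv2.COLOR_RGB2HSV).astype(int); yl=k&(hsv[...,0]>15)&(hsv[...,0]<32)&(hsv[...,1]>120)
print("disc",P[yl].mean(0),yl.sum(),rect(P[yl][:,:2]))
```

```text
t 7.5 p [0.5528 0.1736 0.0156] F [ 1.09  0.55 -0.68] w 0.0419 gf 30.0
t 8.3 p [0.5525 0.1732 0.1049] F [-0.18  0.17 -2.46] w 0.0418 gf 30.0
t 10.0 p [0.5625 0.1142 0.0976] F [ 0.31 -0.01 -2.37] w 0.042 gf 30.0
t 10.2 p [0.5626 0.1141 0.0976] F [-0.39  0.47 -1.93] w 0.0416 gf 30.0
disc [0.56236602 0.10563889 0.14960286] 145 (array([561.8, 105.2]), array([28.8, 26.9]), 77.7)
```

View pics/up.png

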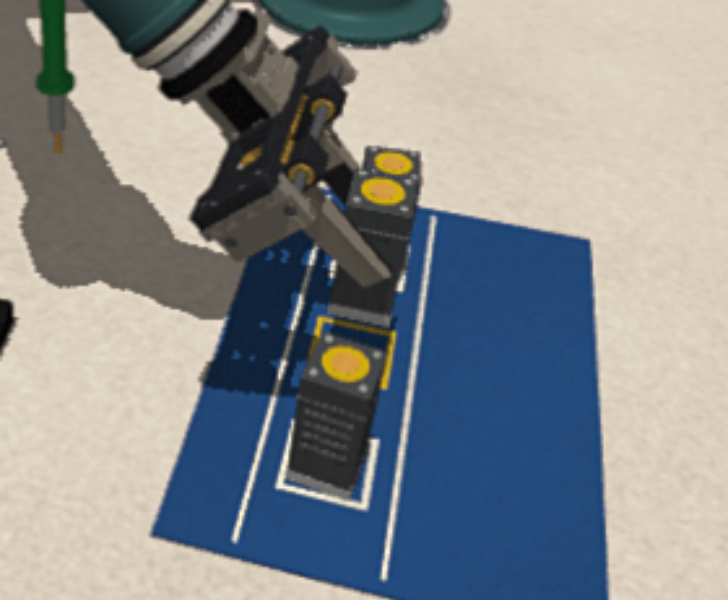

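The module hangs upright in the grip (disc at 382,190) over the yellow square, at (0.562, 0.105), which matches the plan. I lower it by force feedback.

Run:
```python
from h import *
def fz(): return np.mean([env.sense()["wrist_force"][2] for _ in range(1)])
s=env.sense(); p=s["ee_pos"].copy(); T1=tool(2.0,45)
r=np.radians(2.0); u=np.array([-np.sin(r),np.cos(r),0])
t=tcp(np.array([.563,.105,.0605])-.005*u,T1)
env.movel(t+[0,0,.006],frame=T1,rate=.08); env.pause(.15); f0=np.mean([(env.pause(.03),env.sense()["wrist_force"][2])[1] for _ in range(5)]); print("f0",f0)
for dz in (.004,.002,.001,0,-.001,-.002,-.003,-.004):
    env.movel(t+[0,0,dz],frame=T1,rate=.02)
    f=np.mean([(env.pause(.03),env.sense()["wrist_force"][2])[1] for _ in range(4)]); print(dz,round(f,2))
    if f>f0+3: break
st(); effector.release(); st()
env.movel(env.sense()["ee_pos"]-.12*T1[:,2],rate=.15); st()
for c in ("scene","top"):
    p,P=cloud(c); h=P[...,2]; x,y=P[...,0],P[...,1]
    k=(h>.09)&(h<.105)&(abs(x-.563)<.04)&(abs(y-.105)<.04); print(c,k.sum(),rect(P[k][:,:2]),np.median(h[k]),np.round(P[k].mean(0),4))
    for nx in(.457,.67):
        k=(h>.088)&(h<.11)&(abs(x-nx)<.04)&(abs(y-.105)<.04); print("nb",rect(P[k][:,:2]),np.round(P[k].mean(0),4))
    if c=="top": hsv=cv2.cvtColor(p,cv2.COLOR_RGB2HSV).astype(int); cv2.imwrite("pics/placed.png",cv2.resize(p[130:300,130:330],(705,600))[:,:,::-1])
```

```text
f0 -2.351609411124074
0.004 -2.18
0.002 -2.05
0.001 -1.98
0 -1.89
-0.001 4.98
t 13.2 p [0.5627 0.1134 0.047 ] F [-1.87 -4.19  4.94] w 0.042 gf 30.0
t 14.1 p [0.5627 0.1134 0.046 ] F [ 1.12  0.67 -0.55] w 0.0921 gf 0.0
t 15.0 p [0.565  0.0292 0.1304] F [0.57 0.72 1.02] w 0.0922 gf 0.0
scene 457 (array([563.1, 104.8]), array([44. , 42.4]), 2.01) 0.09835388006995488 [0.5669 0.105  0.0977]
nb (array([455.8, 104. ]), array([45.5, 42.2]), 8.62) [0.4608 0.1045 0.0972]
nb (array([670.9, 108.6]), array([42.4, 43.7]), 83.63) [0.6748 0.1086 0.0974]
top 341 (array([559.8, 103.6]), array([39.9, 42. ]), 1.03) 0.09815193688347623 [0.5597 0.1034 0.0982]
nb (array([453.3, 102.8]), array([42.1, 42.1]), 8.54) [0.453  0.1022 0.0982]
nb (array([667.9, 107. ]), array([42.2, 42.5]), 84.72) [0.6669 0.1062 0.0974]
```

View pics/placed.png

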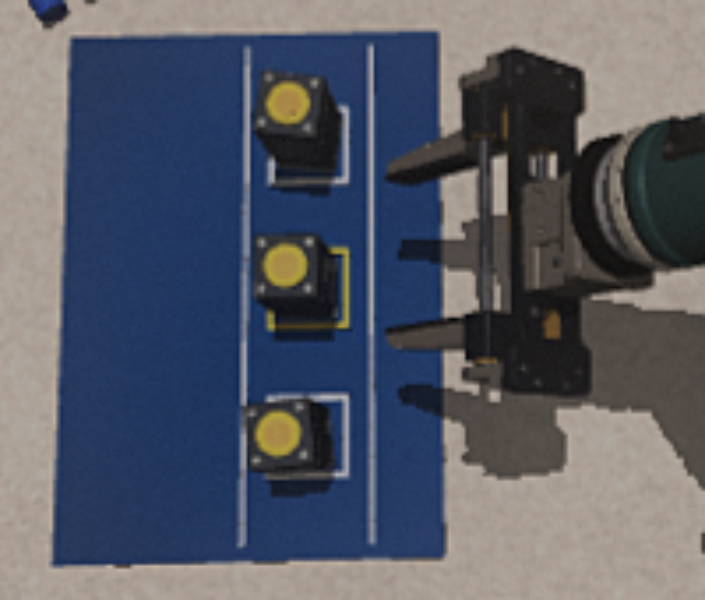

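The module stands upright on the yellow square (top at 288,265), let go, and the neighbours have not moved. Now the red probe.

Run:
```python
from h import *
e=env.sense()["ee_pos"]; env.movel(e+[-.02,-.08,.17],rate=.3); st()
T=tool(23,0); g=np.array([.446,-.300,.128])
q=solver.inverse_kinematics(g+[0,0,.20],T); print(q)
env.reach(g+[0,0,.15],T); st()
for c in ("scene","top"):
    p,P=cloud(c); x,y,h=P[...,0],P[...,1],P[...,2]; hsv=cv2.cvtColor(p,cv2.COLOR_RGB2HSV).astype(int)
    red=((hsv[...,0]<8)|(hsv[...,0]>172))&(hsv[...,1]>150)&(abs(x-.447)<.05)&(abs(y+.3)<.05)&(h>.085); print(c,P[red].mean(0) if red.any() else 0,red.sum())
env.movel(tcp(g,T),rate=.12); s=st()
p,P=cloud("scene"); u,v=project("scene",g)[0].astype(int); cv2.imwrite("pics/pg.png",cv2.resize(p[v-60:v+60,u-75:u+75],(750,600))[:,:,::-1])
```

```text
t 15.9 p [ 0.5442 -0.0499  0.2986] F [ 0.11  0.65 -0.92] w 0.0918 gf 0.0
[ 1.55113006  0.67044291 -1.53078085  1.68384357  0.67493173  1.45746702
  0.34255303]
t 16.9 p [ 0.4462 -0.2991  0.2773] F [ 0.5  -0.51  0.49] w 0.0917 gf 0.0
scene [ 0.45395493 -0.29574332  0.13210547] 298
top [ 0.44476017 -0.29849921  0.17727811] 72
t 18.6 p [ 0.4464 -0.3002  0.1096] F [ 1.07 -1.27 -0.88] w 0.0917 gf 0.0
```

View pics/pg.png

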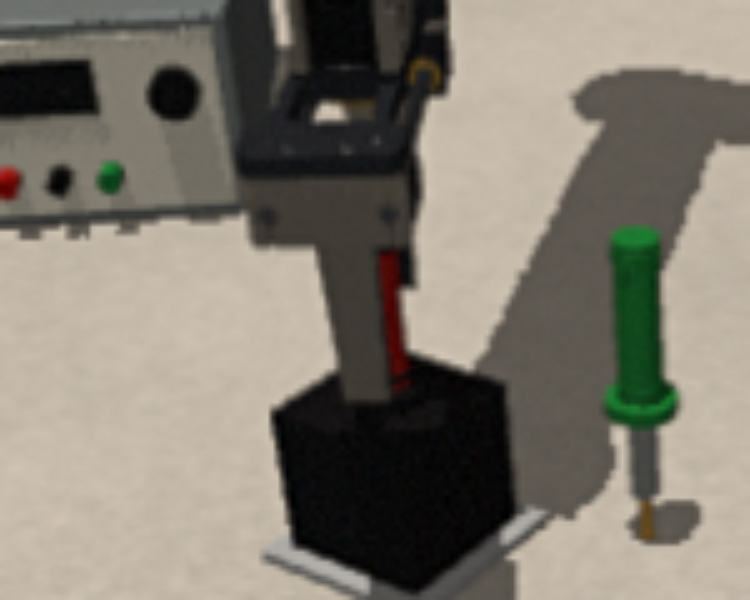

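The red handle sits between the fingers (390,320), clear of the green one. I grip and lift straight up.

Run:
```python
from h import *
effector.grasp(25); s=st()
e=s["ee_pos"]; env.movel(e+[0,0,.11],frame=tool(23,0),rate=.12); s=st(); print(np.round(s["joint_positions"],2))
g=np.array([.562,.1045,.098+.113+.045])
for psi in (-30,0,23,45,90,-60): 
    q=solver.inverse_kinematics(tcp(g,tool(psi,0)),tool(psi,0)); print(psi,None if q is None else np.round(q,2))
for c in ("scene","top"):
    p,P=cloud(c)
    print(c,"tip",[(np.round(r["at"],4),round(r["score"],2)) for r in tip_of(c,"tip")[:3]],"grip",[(np.round(r["at"],4),round(r["score"],2)) for r in tip_of(c,"probe_grip")[:3]])
    if c=="scene":
        u,v=project(c,s["ee_pos"]-[0,0,.05])[0].astype(int); print(u,v); cv2.imwrite("pics/lift.png",cv2.resize(p[v-60:v+60,u-75:u+75],(750,600))[:,:,::-1])
print(project("scene",s["ee_pos"]+[0,0,.019-.12]))
```

```text
t 19.7 p [ 0.4461 -0.2999  0.109 ] F [ 1.55  0.72 -1.09] w 0.0216 gf 25.0
t 20.7 p [ 0.4455 -0.2999  0.2182] F [ 0.    0.09 -1.43] w 0.0217 gf 25.0
[ 1.5   0.79 -1.45  1.82  0.82  1.31  0.24]
-30 [ 0.56  0.58 -1.11  1.73  0.55  1.19 -1.22]
0 [ 0.61  0.63 -1.21  1.72  0.63  1.23 -0.76]
23 [ 0.63  0.67 -1.26  1.72  0.67  1.26 -0.4 ]
45 [ 0.65  0.71 -1.32  1.72  0.72  1.29 -0.05]
90 [ 0.67  0.8  -1.43  1.72  0.82  1.36  0.67]
-60 [ 0.51  0.53 -1.03  1.73  0.49  1.16 -1.7 ]
scene tip [(array([ 0.4471, -0.3045,  0.1188]), 0.37)] grip [(array([ 0.4467, -0.2993,  0.2333]), 0.92), (array([ 0.4012, -0.1977,  0.1211]), 0.8), (array([0.5587, 0.1083, 0.0441]), 0.51)]
186 144
top tip [] grip [(array([ 0.4022, -0.1949,  0.1203]), 0.77), (array([ 0.4425, -0.2965,  0.2369]), 0.49)]
[[188.90822394 165.38674749]]
```

View pics/lift.png

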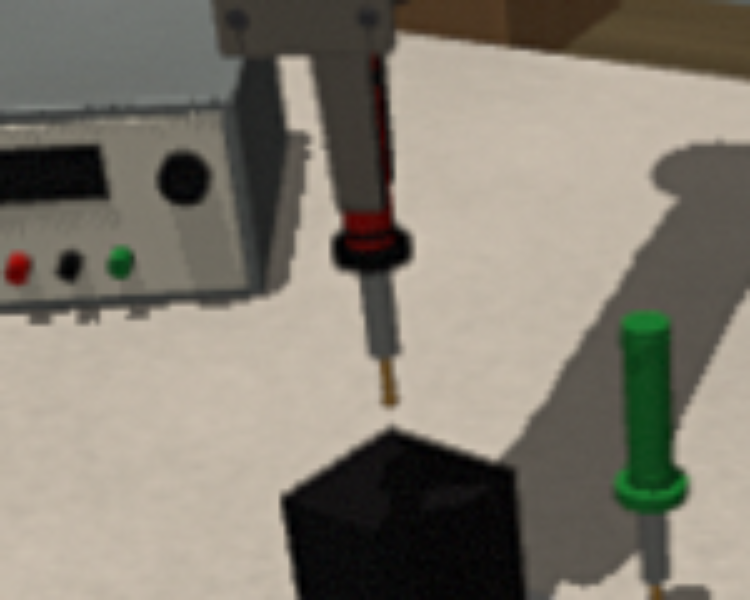

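The probe hangs vertically with its tip at pixel (189,165), which matches the predicted (188.9,165.4). I carry it over the spot and look before pressing.

Run:
```python
from h import *
T=tool(0,0); e=env.sense()["ee_pos"]
env.movel(e+[0,0,.11],rate=.2)
m=np.array([.562,.1045]); 
env.reach([*m,.29],T); st()
env.movel([*m,.211],frame=T,rate=.1); env.pause(.3); s=st(); print(s["tcp_rot"][:,2], np.round(s["joint_positions"],2))
tip=s["ee_pos"]+[0,0,.019-.12]; out=[]
for c in ("scene","top"):
    p,P=cloud(c); x,y,h=P[...,0],P[...,1],P[...,2]
    print(c,"pred tip px",project(c,tip),"spot px",project(c,[*m,.098]))
    print(" tip",[(np.round(r["at"],4),round(r["score"],2)) for r in tip_of(c,"tip")[:2]],"spot",[(np.round(r["at"],4),round(r["score"],2)) for r in tip_of(c,"spot")[:2]])
    k=(h>.092)&(h<.103)&(abs(x-.563)<.04)&(abs(y-.105)<.04); print(" top face",rect(P[k][:,:2]) if k.sum()>30 else k.sum())
    hsv=cv2.cvtColor(p,cv2.COLOR_RGB2HSV).astype(int); yl=k&(hsv[...,0]>10)&(hsv[...,0]<32)&(hsv[...,1]>120); print(" disc",rect(P[yl][:,:2]) if yl.sum()>8 else yl.sum())
    u,v=project(c,[*m,.11])[0].astype(int); out.append(cv2.resize(p[v-30:v+30,u-20:u+20],(400,600),interpolation=cv2.INTER_CUBIC)); print(" crop origin",u-20,v-30)
cv2.imwrite("pics/over.png",np.hstack(out)[:,:,::-1])
```

```text
t 23.3 p [0.5623 0.1031 0.2895] F [-0.55  0.28 -2.52] w 0.0215 gf 25.0
t 24.5 p [0.5622 0.1045 0.2114] F [-0.57 -0.92 -1.19] w 0.0216 gf 25.0
[ 6.72832867e-04 -7.81511442e-05 -9.99999771e-01] [ 0.53  0.59 -1.07  1.75  0.56  1.14 -0.71]
scene pred tip px [[362.82519294 241.02660397]] spot px [[361.81723022 246.4105752 ]]
 tip [(array([0.5612, 0.1032, 0.1117]), 0.62)] spot []
 top face (array([563.6, 104.8]), array([44.9, 42.4]), 1.96)
 disc (array([561.7, 104.7]), array([28.6, 28.4]), 14.95)
 crop origin 342 211
top pred tip px [[209.59906469 203.43458324]] spot px [[210.5563929  204.50311347]]
 tip [] spot []
 top face 0
 disc 0
 crop origin 189 173
```

View pics/over.png

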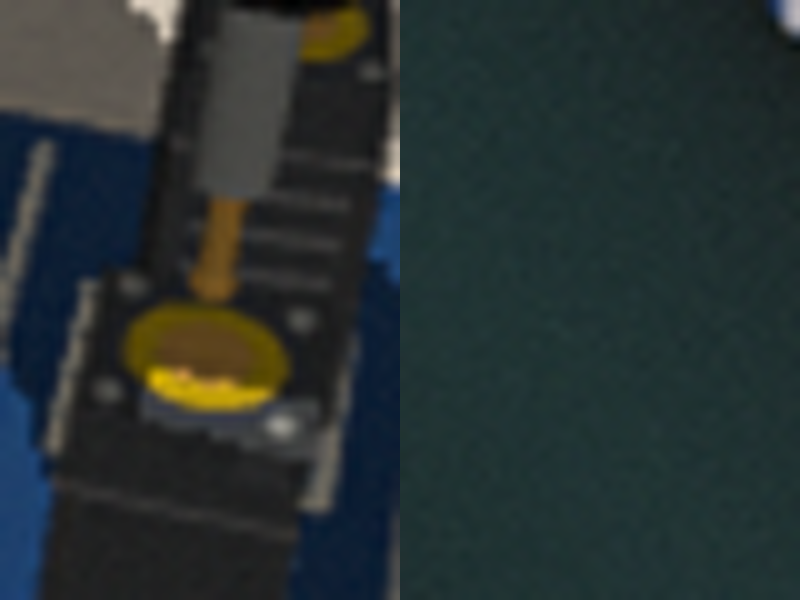

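The tip hangs over the brass disc (tip at crop 212,298; disc centre at 206,358), agreeing with the projection to about 1 mm. I press gradually, watching the force.

Run:
```python
from h import *
T=tool(0,0)
def f(): return np.mean([(env.pause(.03),env.sense()["wrist_force"])[1] for _ in range(16)],0)
f0=f(); print("f0",f0)
for z in (.201,.197,.1945,.192):
    env.movel([.562,.1046,z],frame=T,rate=.03); env.pause(.2); a=f(); print(z,env.sense()["ee_pos"].round(4),np.round(a-f0,2))
p,P=cloud("scene"); u,v=project("scene",[.562,.1046,.11])[0].astype(int); cv2.imwrite("pics/press.png",cv2.resize(p[v-40:v+40,u-40:u+40],(600,600),interpolation=cv2.INTER_CUBIC)[:,:,::-1]); st()
```

```text
f0 [ 0.07076602 -0.06703075 -1.28266109]
0.201 [0.562  0.1046 0.201 ] [-0.15 -0.26 -0.13]
0.197 [0.562  0.1046 0.197 ] [0.78 0.4  1.06]
0.1945 [0.562  0.1046 0.1945] [0.79 0.6  2.1 ]
0.192 [0.562  0.1046 0.192 ] [0.95 0.8  2.84]
t 29.6 p [0.562  0.1046 0.192 ] F [-0.08  0.37  1.25] w 0.0216 gf 25.0
```

View pics/press.png

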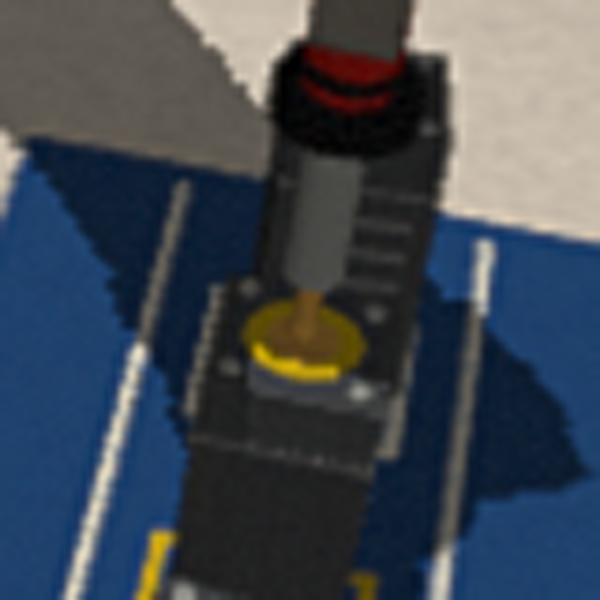

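The tip rests in the middle of the brass disc (303,335) with the plunger shortened. Fz is +2.84 N against the 2.7 N expected at half way, so I hand it in.

```bash
python3 -c "
from station import workorder
print(workorder.finish_job())"
```

```text
the job is handed in; nothing more can be done
None
```

The job is handed in at about 30 s: the module stands upright on the yellow square, let go, and the arm still holds the red probe upright on its brass spot with the plunger about half way in (2.84 N measured, 2.7 N expected); the neighbours measured unmoved after the placing, and the canister and hub were never approached.

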